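# Bring the red-lidded spice jar round to the front and take it out

### The job

Without touching the jars, push the pegs on the rim of the spice carousel to turn it until the red-lidded jar stands at the front, right in line with the yellow pointer, and let go so that the carousel rests there. Then lift the red-lidded jar out and set it down gently and upright on the chopping board, wholly on it, leaving the carousel turned as it is. Keep the other jars standing undisturbed in their places and the cup where it is.

Things in the scene. Friction and masses are not known exactly. Their poses are not given: they have to be found in the camera images.
- carousel: Fixed foot of the spice carousel (does not move). Origin on the counter (z = 0) on the turning axis. A yellow pointer block 22 mm wide stands just outside the plate's edge along the foot's own -x axis, 173 to 205 mm from the axis, its top level with the plate's top (45 mm): that direction is the carousel's front. It faces roughly towards the robot; its yaw varies by up to 0.4 rad.
- plate (a joint): Turn of the round wooden plate in rad since the start, growing counter-clockwise seen from above, free to turn many turns either way; wherever it is, 0 is its place at the start. A little stiff: it turns with about 1 N at the rim and stays where it is left. The plate is 330 mm across, its top 45 mm above the counter, underside 30 mm; a steel cap 44 mm across, 12 mm high, covers the axis.
- peg (a point): Foot, on the plate's top, of one of six alike dark wooden pegs on the plate's rim, to push against: 150 mm from the axis, 14 mm thick, ending in 20 mm balls whose tops are 52 mm above the plate (97 mm above the counter). Seen from the axis this peg stands 30 degrees counter-clockwise of the red place, the other five every 60 degrees on; the six jar places lie midway between pegs.
- red_place (a point): Centre, on the plate's top, of the thin red disc (54 mm across) on which the red-lidded jar stands at the start; it turns with the plate, 95 mm from the axis. The other five places have cork discs.
- red_jar: Loose small amber glass jar with a red lid and a paper label, 46 mm in diameter, 65 mm tall, about 0.15 kg. Origin at the centre of its underside, z up. It just stands on the plate, on the red disc, held by nothing.
- white_jar: The same jar with a white lid, loose, standing on one of the cork places. Origin under its centre. Bystander.
- green_jar: The same jar with a green lid, loose, standing on one of the cork places. Origin under its centre. Bystander.
- black_jar: The same jar with a black lid, loose, standing on one of the cork places. Origin under its centre. Bystander.
- board: Wooden chopping board lying flat on the counter, it does not move. 220 mm (its x) by 160 mm (its y) by 18 mm thick; origin at the centre of its underside, on the counter. It may be to the left or to the right of the carousel.
- cup: Loose blue cup, 72 mm across and 85 mm tall, standing on the counter between robot and work. Origin under its centre. Bystander.
Mind the look-alikes: they are no part of the job. Leave any purple look-alike of the red_jar alone.

How it is judged (in metres and radians):
On the way, in this order (a step that is already met when the one before it is completed fails the run):
1. the red place, with the red-lidded jar still standing on it, is at the pointer (within 13 mm, about 8 degrees), the carousel at rest and let go (x of red_place in the frame of carousel below 0 m and y of red_place in the frame of carousel between -0.0132 and 0.0132 m and distance between red_jar and red_place below 0.03 m and angle between red_jar's own z axis and vertical below 0.1 rad and velocity of joint plate between -0.05 and 0.05 rad/s and contact force between each of the arm, the fingers and plate below 0.3 N and contact force between the fingers and red_jar below 0.3 N), for 0.3 s.
2. the red-lidded jar is lifted clear of the carousel (z of red_jar in the frame of carousel above 0.075 m), for 0.1 s.
At the end, for the whole second after the job is handed in: The red-lidded jar stands upright (within 0.1 rad) and still on the chopping board, its centre at least 21 mm inside the board's edges; the red place is still at the pointer within 25 mm (about 15 degrees); the other three jars stand upright on the carousel, still 72 to 118 mm from its axis (x of red_jar in the frame of board between -0.089 and 0.089 m and y of red_jar in the frame of board between -0.059 and 0.059 m and z of red_jar in the frame of board between 0.013 and 0.023 m and angle between each of red_jar, white_jar, green_jar, black_jar's own z axis and vertical below 0.1 rad and linear speed of red_jar below 0.02 m/s and angular speed of red_jar below 0.2 rad/s and x of red_place in the frame of carousel below 0 m and y of red_place in the frame of carousel between -0.0255 and 0.0255 m and height (world z) of each of white_jar, green_jar, black_jar above 0.038 m and horizontal distance between white_jar and carousel between 0.072 and 0.118 m and horizontal distance between green_jar and carousel between 0.072 and 0.118 m and horizontal distance between black_jar and carousel between 0.072 and 0.118 m); the robot touches nothing.
It fails at once if the red-lidded jar is handled (over 2 N) while its place is not at the pointer (25 mm, about 15 degrees) (contact force between the fingers and red_jar above 2 N and not (x of red_place in the frame of carousel below 0 m and y of red_place in the frame of carousel between -0.0255 and 0.0255 m)).
It fails at once if another jar is pushed or gripped (over 5 N) by the robot (contact force between any of the fingers, the arm and white_jar above 5 N or contact force between any of the fingers, the arm and green_jar above 5 N or contact force between any of the fingers, the arm and black_jar above 5 N).
It fails at once if a jar is tipped over (more than 0.6 rad) (angle between any of red_jar, white_jar, green_jar, black_jar's own z axis and vertical above 0.6 rad).
It fails at once if the red-lidded jar is let go more than 15 mm above the board (contact force between the fingers and red_jar below 0.2 N and z of red_jar in the frame of board above 0.033 m and horizontal distance between red_jar and carousel above 0.18 m).
It fails at once if the cup is moved more than 40 mm or tipped (distance of cup from where it was at the start of the episode above 0.04 m or angle between cup's own z axis and vertical above 0.5 rad).
It also fails if it takes over 72 s, if anything falls off the work surface, if the arm or the gripper's body presses on something with over 40 N, if the wrist force passes 120 N, or if a joint passes its speed limit or range.

### The arm

A 6-joint arm with a two-finger parallel gripper is mounted at the origin on the work surface. World frame = base frame: x ahead of the robot, y to its left, z up, the work surface at z = 0. Lengths are in m, angles in degrees, forces in N, time in s.
With the tool pointing down it reaches from about 0.4 to 0.925 m from the base axis. Payload 12.5 kg.
Tool frame: the origin (TCP) lies at the very end of the fingers, on their centre line; the grasp point (between the pads) lies 19 mm behind it; z points along the fingers, y is the line along which they close (so a half turn about z gives the same grasp; the last joint's range is limited). The gripper opens to 95 mm and grips with 3 to 60 N. Pads are 20 mm wide; open, the fingers measure 119 mm over their backs; the gripper's body (75 mm by 180 mm) begins 59 mm behind the grasp point.
Start: joints at [66.142, 28.126, 89.318, -0, 62.55, -6.05], TCP at [0.191, 0.595, 0.215] pointing down, gripper open.
Joint ranges: [-177.58, 177.58], [-47.91, 125.51], [2.72, 160], [-65.01, 245.01], [3.68, 167.84], [-153.87, 153.87]. Speed limits (degrees/s): [127.2, 127.2, 159.86, 180, 180, 180].

### API

Orientations are given as a 3x3 rotation matrix whose columns are the frame's x, y, z axes.
In Python, from station import sensors, cams, order gives the robot as it stands.
- The arm moves only by the shell command python3 -m inch 'ROWS' [FORCE]. ROWS is JSON, a list of rows, each a list of 3 entries, a list of its own where there are three numbers: the opening, from 0 (shut) to 1 (fully open), then the shift along the tool's x, y, z in m, then the turn, a rotation vector about the tool's x, y, z in units of 6 degrees (1.0 is 6 degrees). In form: [[jaw, [dx, dy, dz], [rx, ry, rz]], ...]. A call has 1 to 10 rows; each row is the pose to reach, as a shift and turn from the pose commanded when the call began, along the tool's axes at that moment; what a row does not reach only later rows make up. A row lasts 1/12 s, in which the tool goes at most 41.7 mm and 7.16 degrees, less where a joint would pass 70% of its speed; a pose out of reach is approached as far as the arm can. A call with a gripper value outside its range is refused whole. The fingers move at their own pace and stop on an object; FORCE is the grip in N (left out, the last holds). Time passes only in rows, so rows that repeat a pose let the fingers close. It gives the time, the measured TCP pose, the force, the opening and the grip force at its end, in the units of the state.
- sensors.observe(): the state, without advancing time (a new reading comes with each control period).
- cams.capture(name): name is "side" or "top"; returns a dict with "color" (384x512x3 uint8, red, green, blue), "mtx" (3x3 intrinsics, pixels), "rvec" (rotation vector, rad) and "tvec" (3), from world to camera coordinates, as OpenCV has them. Camera axes: x right, y down, z forward; pixel columns grow to the right and rows downward; lengths in m; the calibration is good to about 2 mm. A picture is of the moment at which its call begins. There is no depth.
- order.close_job(): hands the job in; it is judged then, once.
The state is a dict: "time_s": time; "qpos": joint angles; "dq": joint speeds; "joint_torque": joint torques, N m; "tcp_pos": TCP position; "orientation": TCP orientation; "ft_force": force on the tool from outside, world axes, zero at the start; "moment": the same for the moment, N m; "finger_gap": finger opening in m; "grip_force": force on a finger pad.
Only numpy, scipy, OpenCV 4.12 (cv2) and the standard library are available. Lean on these libraries where they do the work, as an engineer would, in place of code of your own. Each camera call takes 0.05 s, during which the arm holds its last target. There are 200 camera calls.

## Working session

There is one attempt and no reset: what is moved stays moved. The work goes in short steps, Python scripts to look and compute and a shell command to move; the robot and the scene stay as the last step left them, time stands still between calls to the robot, and variables do not carry over. Pictures are saved under pics/ and viewed, at most 10 in all, crops included, and the job is handed in when it is done.

```bash
mkdir -p pics; python3 - <<'E'
from station import sensors,cams
import cv2
for n in("top","side"):
    c=cams.capture(n);cv2.imwrite(f"pics/{n}0.png",c["color"][:,:,::-1]);print(n,c["mtx"].tolist(),c["rvec"],c["tvec"])
s=sensors.observe();print(s)
E
```

```text
top [[349.585558424985, 0.0, 257.65391675120105], [0.0, 349.585558424985, 191.6887057437232], [0.0, 0.0, 1.0]] [ 2.20959944 -2.17516035  0.04931985] [0.00278266 0.59896053 0.87045895]
side [[426.52337097049246, 0.0, 253.87532972774505], [0.0, 426.52337097049246, 187.99809183870164], [0.0, 0.0, 1.0]] [ 2.27144008 -0.2328979   0.10705128] [-0.59858674  0.1200658   0.91640603]
{'time_s': 0.1, 'qpos': array([ 6.61415642e+01,  2.81590281e+01,  8.93454430e+01, -8.38336988e-06,
        6.25498723e+01, -6.04964935e+00]), 'dq': array([ 0.04976909, -0.07480409, -0.03726583,  0.06413283, -0.04651897,
       -0.07471511]), 'joint_torque': array([ 3.37796657e-03, -6.13619757e+01, -2.58603913e+01,  6.94258860e-02,
        4.70161659e-02, -8.98233202e-05]), 'tcp_pos': array([0.19103665, 0.59487025, 0.2141454 ]), 'orientation': array([[-9.52082504e-01,  3.05841069e-01, -3.83516941e-04],
       [ 3.05841293e-01,  9.52082114e-01, -8.67473953e-04],
       [ 9.98304587e-05, -9.43202090e-04, -9.99999550e-01]]), 'ft_force': array([-0.40330421,  0.34094464, -0.26459652]), 'moment': array([ 0.01854066, -0.06651694, -0.01027329]), 'grip_force': 0.0, 'finger_gap': 0.09532333472487341}
```

View pics/top0.png

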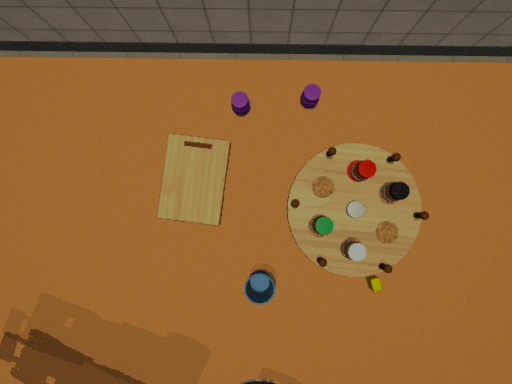

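View pics/side0.png

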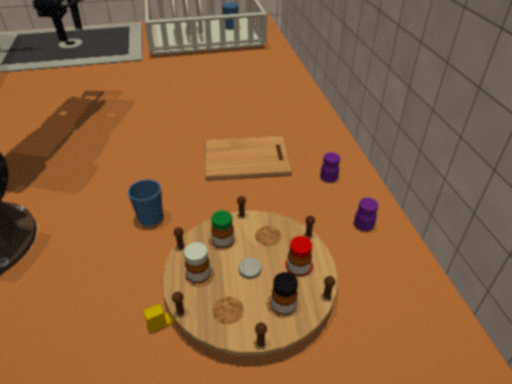

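The top view shows the cap at (356,209), pointer at (376,285), red lid at (367,169) and black at (400,191). White is at (357,252), green at (324,226), the board spans (170,135)-(220,223), and the cup is at (260,285). The red jar is roughly opposite the pointer.

```bash
cat > h.py <<'E'
import numpy as np,cv2
from station import sensors,cams
def ray(c,p,z):
    R=cv2.Rodrigues(np.array(c["rvec"]))[0];t=np.array(c["tvec"]).ravel()
    d=R.T@np.linalg.inv(c["mtx"])@np.array([p[0],p[1],1.]);o=-R.T@t
    return (o+d*(z-o[2])/d[2])[:2]
def blob(c,f):
    hsv=cv2.cvtColor(c["color"],cv2.COLOR_RGB2HSV);m=f(hsv).astype(np.uint8)
    n,l,s,ce=cv2.connectedComponentsWithStats(m);i=1+np.argmax(s[1:,4]);return ce[i],s[i,4]
red=lambda h:((h[...,0]<4)|(h[...,0]>176))&(h[...,1]>200)&(h[...,2]>150)
yel=lambda h:(abs(h[...,0].astype(int)-29)<5)&(h[...,1]>200)&(h[...,2]>120)
E
python3 - <<'E'
from h import *
c=cams.capture("top")
cap=ray(c,(356,209),.057);print("cap",cap)
s=cams.capture("side");print("cap side",ray(s,(250,267),.057))
y=blob(c,yel);print(y,ray(c,y[0],.045)); ys=blob(s,yel);print(ys,ray(s,ys[0],.04))
r=blob(c,red);print(r,ray(c,r[0],.11)); rs=blob(s,red);print(rs, ray(s,rs[0],.105))
ang=lambda p:np.degrees(np.arctan2(*(np.array(p)-cap)[::-1]))
print("ptr",ang(ray(c,y[0],.045)),"red",ang(ray(c,r[0],.11)))
for n,p,z in [("white",(357,252),.11),("green",(324,226),.11),("black",(400,191),.11)]+[("peg",q,.09) for q in [(331,152),(396,157),(424,216),(388,269),(322,262),(295,204)]]+[("cup",(260,282),.085)]:
    w=ray(c,p,z);print(n,w.round(3),np.hypot(*(w-cap)).round(3),ang(w).round(1))
print("board",[ray(c,p,.018).round(3) for p in [(170,135),(230,140),(220,224),(158,219)]])
E
```

```text
cap [ 0.55871402 -0.22520476]
cap side [ 0.55700873 -0.22624889]
(array([376.02941176, 284.24509804]), np.int32(102)) [ 0.37830096 -0.27698359]
(array([152.83802817, 311.17605634]), np.int32(142)) [ 0.37438724 -0.27383875]
(array([367.00666667, 168.4       ]), np.int32(150)) [ 0.65069868 -0.2354163 ]
(array([300.81171548, 244.40167364]), np.int32(239)) [ 0.65038395 -0.23205437]
ptr -163.98643822919215 red -6.33466817278407
white [ 0.462 -0.213] 0.097 172.8
green [ 0.519 -0.139] 0.095 114.7
black [ 0.601 -0.31 ] 0.094 -63.7
peg [ 0.69  -0.158] 0.148 27.1
peg [ 0.681 -0.309] 0.148 -34.4
peg [ 0.545 -0.373] 0.148 -95.4
peg [ 0.422 -0.289] 0.151 -154.7
peg [ 0.436 -0.138] 0.15 144.8
peg [ 0.568 -0.075] 0.15 86.5
cup [0.387 0.003] 0.286 126.9
board [array([0.74 , 0.238]), array([0.729, 0.085]), array([0.516, 0.106]), array([0.526, 0.262])]
```

```bash
cat >> h.py <<'E'
AX=np.array([.558,-.2255]); 
def shifts(W):
    s=sensors.observe();R=s["orientation"];p=s["tcp_pos"]
    print("tcp",p.round(4),"yaw y",np.degrees(np.arctan2(R[1,1],R[0,1])).round(2),"f",s["ft_force"].round(1))
    for w in W: print((R.T@(np.array(w)-p)).round(4).tolist())
def circ(a,r=.152,z=.066): a=np.radians(a);return [*(AX+r*np.array([np.cos(a),np.sin(a)])),z]
E
python3 -c "
from h import *
shifts([circ(99,z=.2)])"
```

```text
tcp [0.1911 0.595  0.2143] yaw y 72.19 f [0.1 0.  0.6]
[-0.5317, -0.5333, 0.0146]
```

```bash
python3 -m inch '[[0,[-0.028,-0.028,0],[0,0,1]],[0,[-0.056,-0.056,0],[0,0,2]],[0,[-0.084,-0.084,0],[0,0,3]],[0,[-0.112,-0.112,0],[0,0,4]],[0,[-0.14,-0.14,0],[0,0,5]],[0,[-0.168,-0.168,0],[0,0,6]],[0,[-0.196,-0.196,0],[0,0,7]],[0,[-0.224,-0.224,0],[0,0,8]],[0,[-0.252,-0.252,0],[0,0,9]],[0,[-0.28,-0.28,0],[0,0,9.37]]]'; python3 -c "
from h import *
shifts([circ(99,z=.2)])"
```

```text
time_s: 1.03
tcp_pos: [0.3725, 0.2411, 0.2148]
orientation: [[-0.27, 0.963, 0.0], [0.963, 0.27, 0.0], [0.0, 0.0, -1.0]]
ft_force: [1.3, -0.5, 0.1]
finger_gap: 0.0339
grip_force: 0.0
tcp [0.3725 0.2411 0.2148] yaw y 15.64 f [ 1.3 -0.5  0.1]
[-0.3484, 0.0704, 0.0147]
```

```bash
python3 -m inch '[[0,[-0.038,0.008,0],[0,0,0]],[0,[-0.076,0.015,0],[0,0,0]],[0,[-0.114,0.023,0],[0,0,0]],[0,[-0.152,0.031,0],[0,0,0]],[0,[-0.19,0.038,0],[0,0,0]],[0,[-0.228,0.046,0],[0,0,0]],[0,[-0.266,0.054,0],[0,0,0]],[0,[-0.304,0.062,0],[0,0,0]],[0,[-0.335,0.068,0],[0,0,0]],[0,[-0.348,0.070,0],[0,0,0]]]'; python3 -c "
from h import *
shifts([circ(99,z=.068)])"
```

```text
time_s: 1.87
tcp_pos: [0.5365, -0.0758, 0.2143]
orientation: [[-0.273, 0.962, 0.0], [0.962, 0.273, -0.0], [-0.0, 0.0, -1.0]]
ft_force: [-0.2, -0.2, 0.8]
finger_gap: 0.0003
grip_force: 0.0
tcp [ 0.5365 -0.0758  0.2143] yaw y 15.84 f [-0.2 -0.2  0.8]
[0.0011, -0.0022, 0.1463]
```

```bash
python3 -m inch '[[0,[0,-0.002,0.03],[0,0,0]],[0,[0,-0.002,0.06],[0,0,0]],[0,[0,-0.002,0.09],[0,0,0]],[0,[0,-0.002,0.115],[0,0,0]],[0,[0,-0.002,0.135],[0,0,0]],[0,[0,-0.002,0.146],[0,0,0]],[0,[0,-0.002,0.146],[0,0,0]]]'; python3 -c "
from h import *
shifts([circ(a,z=.068) for a in range(95,54,-4)])"
```

```text
time_s: 2.45
tcp_pos: [0.5322, -0.0723, 0.0668]
orientation: [[-0.275, 0.961, -0.003], [0.961, 0.275, 0.001], [0.002, -0.003, -1.0]]
ft_force: [-0.2, 0.4, 0.8]
finger_gap: 0.0004
grip_force: 0.0
tcp [ 0.5322 -0.0723  0.0668] yaw y 15.99 f [-0.2  0.4  0.8]
[-0.0051, 0.0116, -0.0013]
[-0.0075, 0.0219, -0.0013]
[-0.0106, 0.0321, -0.0013]
[-0.0144, 0.042, -0.0014]
[-0.0189, 0.0516, -0.0014]
[-0.0241, 0.0609, -0.0014]
[-0.0298, 0.0698, -0.0015]
[-0.0362, 0.0783, -0.0015]
[-0.0432, 0.0863, -0.0016]
[-0.0507, 0.0938, -0.0016]
[-0.0587, 0.1007, -0.0016]
```

```bash
python3 -m inch '[[0,[-0.004,0.008,-0.001],[0,0,0]],[0,[-0.006,0.016,-0.001],[0,0,0]],[0,[-0.0085,0.025,-0.001],[0,0,0]],[0,[-0.0115,0.035,-0.001],[0,0,0]],[0,[-0.015,0.043,-0.001],[0,0,0]],[0,[-0.019,0.052,-0.001],[0,0,0]],[0,[-0.024,0.061,-0.001],[0,0,0]],[0,[-0.030,0.070,-0.0015],[0,0,0]],[0,[-0.036,0.078,-0.0015],[0,0,0]],[0,[-0.043,0.086,-0.0015],[0,0,0]]]'; python3 - <<'E'
from h import *
s=sensors.observe();p=s["tcp_pos"][:2]-AX;a=np.degrees(np.arctan2(p[1],p[0]));print(a,np.hypot(*p))
shifts([circ(a-4.5*k,z=.068) for k in range(1,11)])
c=cams.capture("top");r=blob(c,red);w=ray(c,r[0],.11)-AX;print(r,np.degrees(np.arctan2(w[1],w[0])),np.hypot(*w))
E
```

```text
time_s: 3.28
tcp_pos: [0.6288, -0.0908, 0.0708]
orientation: [[-0.275, 0.961, 0.001], [0.961, 0.275, -0.0], [-0.0, 0.001, -1.0]]
ft_force: [-1.5, -0.8, -0.8]
finger_gap: 0.0001
grip_force: 0.6
62.26872572359632 0.15223490393108735
tcp [ 0.6288 -0.0908  0.0708] yaw y 15.98 f [-1.5 -0.8 -0.8]
[-0.0087, 0.0081, 0.0028]
[-0.018, 0.0157, 0.0028]
[-0.0277, 0.0226, 0.0028]
[-0.038, 0.0286, 0.0028]
[-0.0487, 0.0339, 0.0028]
[-0.0598, 0.0383, 0.0028]
[-0.0712, 0.0418, 0.0028]
[-0.0829, 0.0443, 0.0028]
[-0.0947, 0.046, 0.0028]
[-0.1066, 0.0468, 0.0028]
(array([391.45070423, 176.38028169]), np.int32(71)) -40.82014805779176 0.09962126499029504
```

```bash
python3 -m inch '[[0,[-0.0087,0.008,0.002],[0,0,0]],[0,[-0.018,0.0157,0.002],[0,0,0]],[0,[-0.0277,0.0226,0.002],[0,0,0]],[0,[-0.038,0.0286,0.002],[0,0,0]],[0,[-0.0487,0.034,0.002],[0,0,0]],[0,[-0.0598,0.0383,0.002],[0,0,0]],[0,[-0.0712,0.0418,0.002],[0,0,0]],[0,[-0.083,0.0443,0.002],[0,0,0]],[0,[-0.0947,0.046,0.002],[0,0,0]],[0,[-0.1066,0.0468,0.002],[0,0,0]]]'; cat > n.py <<'E'
from h import *
s=sensors.observe();p=s["tcp_pos"][:2]-AX;a=np.degrees(np.arctan2(p[1],p[0]));print(a,np.hypot(*p))
shifts([circ(a-4.5*k,z=.068) for k in range(1,11)])
c=cams.capture("top");r=blob(c,red);w=ray(c,r[0],.11)-AX;print(r,np.degrees(np.arctan2(w[1],w[0])),np.hypot(*w))
E
python3 n.py
```

```text
time_s: 4.17
tcp_pos: [0.7025, -0.1811, 0.0682]
orientation: [[-0.275, 0.961, 0.0], [0.961, 0.275, 0.0], [0.0, 0.0, -1.0]]
ft_force: [-0.7, 1.5, -0.1]
finger_gap: 0.0005
grip_force: 0.6
17.091064974442663 0.1511389938950221
tcp [ 0.7025 -0.1811  0.0682] yaw y 15.98 f [-0.7  1.5 -0.1]
[-0.0119, 0.0006, 0.0002]
[-0.0238, -0.0005, 0.0002]
[-0.0355, -0.0026, 0.0002]
[-0.0471, -0.0057, 0.0002]
[-0.0584, -0.0096, 0.0002]
[-0.0693, -0.0144, 0.0002]
[-0.0798, -0.02, 0.0002]
[-0.0899, -0.0264, 0.0002]
[-0.0994, -0.0336, 0.0002]
[-0.1083, -0.0416, 0.0002]Traceback (most recent call last):
  File "n.py", line 4, in <module>
    c=cams.capture("top");r=blob(c,red);w=ray(c,r[0],.11)-AX;print(r,np.degrees(np.arctan2(w[1],w[0])),np.hypot(*w))
                            ~~~~^^^^^^^
  File "h.py", line 9, in blob
    n,l,s,ce=cv2.connectedComponentsWithStats(m);i=1+np.argmax(s[1:,4]);return ce[i],s[i,4]
                                                     ~~~~~~~~~^^^^^^^^^
    return _wrapfunc(a, 'argmax', axis=axis, out=out, **kwds)
    return bound(*args, **kwds)
ValueError: attempt to get argmax of an empty sequence
```

```bash
python3 -m inch '[[0,[-0.012,0.0006,0],[0,0,0]],[0,[-0.0238,-0.0005,0],[0,0,0]],[0,[-0.0355,-0.0026,0],[0,0,0]],[0,[-0.047,-0.0057,0],[0,0,0]],[0,[-0.0584,-0.0096,0],[0,0,0]],[0,[-0.0693,-0.0144,0],[0,0,0]],[0,[-0.08,-0.02,0],[0,0,0]],[0,[-0.09,-0.0264,0],[0,0,0]],[0,[-0.0994,-0.0336,0],[0,0,0]],[0,[-0.1083,-0.0416,0],[0,0,0]]]'; sed -i 's/^c=cams.capture("top")/c=cams.capture("side");d=cams.capture("top");cv2.imwrite("pics\/t_%d.png"%(s["time_s"]*100),d["color"][:,:,::-1])/' n.py;sed -i 's/4\.5\*k/4*k/' n.py
python3 n.py
```

```text
time_s: 5.05
tcp_pos: [0.6915, -0.297, 0.0682]
orientation: [[-0.275, 0.961, 0.0], [0.961, 0.275, -0.0], [-0.0, 0.0, -1.0]]
ft_force: [0.7, 0.5, -0.2]
finger_gap: 0.0002
grip_force: 0.3
-28.189240687916875 0.15144627865783022
tcp [ 0.6915 -0.297   0.0682] yaw y 15.97 f [ 0.7  0.5 -0.2]
[-0.0077, -0.0073, 0.0002]
[-0.0145, -0.0154, 0.0002]
[-0.0207, -0.024, 0.0002]
[-0.0263, -0.033, 0.0002]
[-0.0313, -0.0424, 0.0002]
[-0.0356, -0.0521, 0.0002]
[-0.0392, -0.0621, 0.0002]
[-0.0421, -0.0723, 0.0002]
[-0.0443, -0.0827, 0.0002]
[-0.0457, -0.0932, 0.0002]
(array([223.07865169, 286.90449438]), np.int32(356)) -129.18126432271154 0.09549559538040782
```

```bash
python3 -m inch '[[0,[-0.0077,-0.0073,0],[0,0,0]],[0,[-0.0145,-0.0154,0],[0,0,0]],[0,[-0.0207,-0.024,0],[0,0,0]],[0,[-0.0263,-0.033,0],[0,0,0]],[0,[-0.0313,-0.0424,0],[0,0,0]],[0,[-0.0356,-0.052,0],[0,0,0]],[0,[-0.0385,-0.060,0],[0,0,0]],[0,[-0.04,-0.066,0],[0,0,0]],[0,[-0.0415,-0.07,0],[0,0,0]],[0,[-0.0415,-0.07,0],[0,0,0]]]'
sed -i 's/4\*k/1*k/' n.py; python3 n.py; python3 - <<'E'
from h import *
s=cams.capture("side");cv2.imwrite("pics/s1.png",s["color"][150:384,100:400,::-1].repeat(2,0).repeat(2,1))
E
```

```text
time_s: 5.98
tcp_pos: [0.6353, -0.3555, 0.0682]
orientation: [[-0.275, 0.962, -0.0], [0.962, 0.275, 0.0], [0.0, -0.0, -1.0]]
ft_force: [0.1, 0.4, -0.1]
finger_gap: 0.0008
grip_force: 0.0
-59.28607720239181 0.15124941935361016
tcp [ 0.6353 -0.3555  0.0682] yaw y 15.94 f [ 0.1  0.4 -0.1]
[-0.0014, -0.0024, 0.0002]
[-0.002, -0.005, 0.0002]
[-0.0026, -0.0076, 0.0002]
[-0.0031, -0.0102, 0.0002]
[-0.0035, -0.0128, 0.0002]
[-0.004, -0.0154, 0.0002]
[-0.0044, -0.018, 0.0002]
[-0.0047, -0.0206, 0.0002]
[-0.005, -0.0233, 0.0002]
[-0.0052, -0.0259, 0.0002]Traceback (most recent call last):
  File "n.py", line 4, in <module>
    c=cams.capture("side");d=cams.capture("top");cv2.imwrite("pics/t_%d.png"%(s["time_s"]*100),d["color"][:,:,::-1]);r=blob(c,red);w=ray(c,r[0],.11)-AX;print(r,np.degrees(np.arctan2(w[1],w[0])),np.hypot(*w))
                                                                                                                       ~~~~^^^^^^^
  File "h.py", line 9, in blob
    n,l,s,ce=cv2.connectedComponentsWithStats(m);i=1+np.argmax(s[1:,4]);return ce[i],s[i,4]
                                                     ~~~~~~~~~^^^^^^^^^
    return _wrapfunc(a, 'argmax', axis=axis, out=out, **kwds)
    return bound(*args, **kwds)
ValueError: attempt to get argmax of an empty sequence
```

View pics/s1.png

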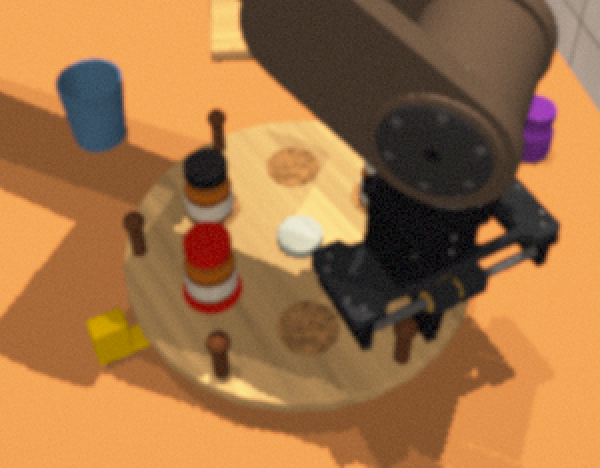

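The red jar, with its lid at crop (208,245), is nearly between the cap and the pointer at crop (115,335). The peg is at the fingers, crop (405,340). The lid is in shadow, so I'll relax the threshold.

```bash
sed -i 's/>150)$/>70)/;' h.py; sed -i 's/^yel=.*/yel=lambda h:(abs(h[...,0].astype(int)-28)<5)\&(h[...,1]>220)\&(h[...,2]>90)/' h.py
cat > m.py <<'E'
from h import *
for n in("side","top"):
    c=cams.capture(n)
    for nm,f,z in (("red",red,.108),("ptr",yel,.042)):
        try:
            b=blob(c,f);w=ray(c,b[0],z)-AX;print(n,nm,b[0].round(1),b[1],(w+AX).round(4),np.degrees(np.arctan2(w[1],w[0])).round(2),np.hypot(*w).round(4))
        except ValueError: print(n,nm,"none")
E
python3 m.py
```

```text
side red [203.1 272.2] 368 [ 0.4691 -0.2614] -158.01 0.0958
side ptr [161. 311.] 1 [ 0.3886 -0.2778] -162.86 0.1773
top red [376.6 247.4] 231 [ 0.473  -0.2575] -159.34 0.0908
top ptr none
```

```bash
python3 -m inch '[[0,[-0.0015,-0.004,0],[0,0,0]],[0,[-0.0025,-0.009,0],[0,0,0]],[0,[-0.0035,-0.013,0],[0,0,0]],[0,[-0.004,-0.0155,0],[0,0,0]],[0,[-0.004,-0.0155,0],[0,0,0]],[0,[-0.003,-0.010,0],[0,0,0]],[0,[0,0,0],[0,0,0]],[0,[0,0,-0.04],[0,0,0]],[0,[0,0,-0.08],[0,0,0]],[0,[0,0,-0.12],[0,0,0]]]'
python3 m.py;python3 -c "
from h import *
shifts([[.60,.02,.25]])"
```

```text
time_s: 7.07
tcp_pos: [0.6367, -0.354, 0.1891]
orientation: [[-0.276, 0.961, -0.001], [0.961, 0.276, 0.001], [0.001, -0.001, -1.0]]
ft_force: [1.4, 1.1, -0.4]
finger_gap: 0.0002
grip_force: 0.0
side red [201.  268.5] 357 [ 0.4665 -0.2528] -163.39 0.0955
side ptr [157.5 317. ] 2 [ 0.3822 -0.2885] -160.27 0.1868
top red [372.5 249.1] 249 [ 0.469  -0.2483] -165.64 0.0918
top ptr [376.6 285. ] 41 [ 0.3759 -0.2793] -163.54 0.1899
tcp [ 0.639  -0.3555  0.1958] yaw y 16.02 f [ 0.5 -0.8 -0.2]
[0.3712, 0.0666, -0.0569]
```

```bash
python3 -m inch '[[0.3,[0.035,0.005,-0.02],[0,0,0]],[0.6,[0.07,0.01,-0.03],[0,0,0]],[0.9,[0.11,0.02,-0.04],[0,0,0]],[0.9,[0.15,0.025,-0.04],[0,0,0]],[0.9,[0.19,0.03,-0.04],[0,0,0]],[0.9,[0.23,0.04,-0.04],[0,0,0]],[0.9,[0.27,0.045,-0.04],[0,0,0]],[0.9,[0.31,0.05,-0.04],[0,0,0]],[0.9,[0.34,0.055,-0.04],[0,0,0]],[0.9,[0.35,0.055,-0.04],[0,0,0]]]'
python3 m.py;python3 - <<'E'
from h import *
c=cams.capture("side");cv2.imwrite("pics/s2.png",c["color"][150:384,100:400,::-1].repeat(2,0).repeat(2,1))
c=cams.capture("top");cv2.imwrite("pics/t2.png",c["color"][100:330,220:500,::-1].repeat(2,0).repeat(2,1))
E
```

```text
time_s: 8.0
tcp_pos: [0.5922, 0.0012, 0.2282]
orientation: [[-0.278, 0.96, 0.0], [0.96, 0.278, 0.001], [0.001, 0.0, -1.0]]
ft_force: [-0.7, 0.7, 0.1]
finger_gap: 0.0617
grip_force: 0.0
side red [201.2 268.4] 388 [ 0.4668 -0.2525] -163.53 0.0951
side ptr [153.  311.6] 177 [ 0.3749 -0.2762] -164.53 0.19
top red [367.9 247.1] 78 [ 0.4734 -0.2379] -171.66 0.0855
top ptr [375.7 284.1] 123 [ 0.3781 -0.2772] -163.97 0.1872
```

View pics/t2.png

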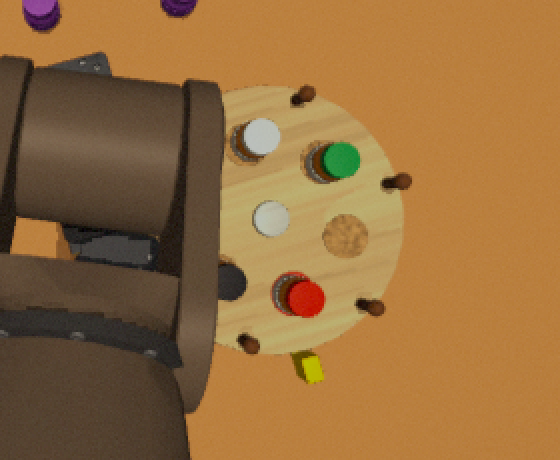

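View pics/s2.png

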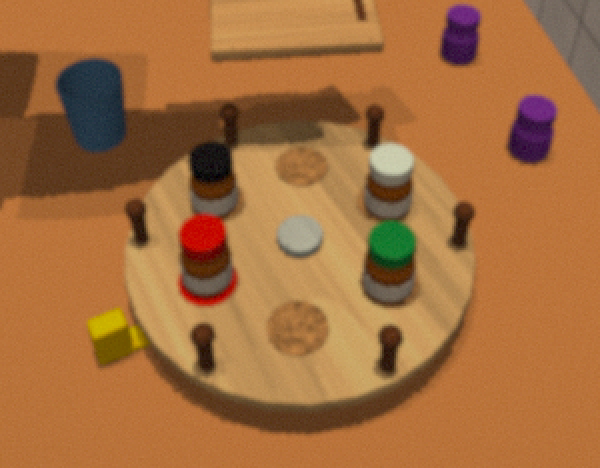

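The red lid, at top crop (306,299), lies on the line between the cap (271,218) and the pointer (313,368). All jars stand and nothing touches the carousel, so I'll go over the jar next.

```bash
python3 -c "
from h import *
shifts([[.4667,-.2515,.20],[.4667,-.2515,.064]])"
```

```text
tcp [ 0.593  -0.0038  0.228 ] yaw y 16.0 f [ 0.8 -0.2  0.6]
[-0.2033, -0.1896, 0.0281]
[-0.2032, -0.1897, 0.1641]
```

```bash
python3 -m inch '[[1,[-0.025,-0.023,0],[0,0,0]],[1,[-0.05,-0.047,0],[0,0,0]],[1,[-0.078,-0.073,0],[0,0,0]],[1,[-0.106,-0.099,0],[0,0,0]],[1,[-0.134,-0.125,0],[0,0,0]],[1,[-0.16,-0.15,0],[0,0,0]],[1,[-0.185,-0.173,0],[0,0,0]],[1,[-0.198,-0.185,0],[0,0,0]],[1,[-0.203,-0.19,0],[0,0,0]],[1,[-0.203,-0.19,0],[0,0,0]]]'; python3 -c "
from h import *
shifts([[.4667,-.2515,.064]])"
```

```text
time_s: 9.03
tcp_pos: [0.465, -0.2531, 0.2279]
orientation: [[-0.272, 0.962, -0.0], [0.962, 0.272, 0.0], [0.0, -0.0, -1.0]]
ft_force: [-0.9, -0.1, 1.1]
finger_gap: 0.0953
grip_force: 0.0
tcp [ 0.465  -0.2531  0.2279] yaw y 15.76 f [-0.9 -0.1  1.1]
[0.001, 0.0021, 0.1639]
```

```bash
python3 -m inch '[[1,[0.001,0.002,0.03],[0,0,0]],[1,[0.001,0.002,0.06],[0,0,0]],[1,[0.001,0.002,0.09],[0,0,0]],[1,[0.001,0.002,0.115],[0,0,0]],[1,[0.001,0.002,0.14],[0,0,0]],[1,[0.001,0.002,0.155],[0,0,0]],[1,[0.001,0.002,0.164],[0,0,0]],[1,[0.001,0.002,0.164],[0,0,0]]]' && python3 -m inch '[[0.8,[0,0,0],[0,0,0]],[0.7,[0,0,0],[0,0,0]],[0.62,[0,0,0],[0,0,0]],[0.58,[0,0,0],[0,0,0]],[0.55,[0,0,0],[0,0,0]],[0.52,[0,0,0],[0,0,0]],[0.49,[0,0,0],[0,0,0]],[0.4,[0,0,0],[0,0,0]],[0.3,[0,0,0],[0,0,0]],[0.3,[0,0,0],[0,0,0]]]' 12; python3 m.py
```

```text
time_s: 9.7
tcp_pos: [0.4673, -0.2484, 0.0625]
orientation: [[-0.276, 0.961, -0.002], [0.961, 0.276, 0.002], [0.002, -0.002, -1.0]]
ft_force: [-0.1, 0.0, 0.9]
finger_gap: 0.0953
grip_force: 0.0
time_s: 10.53
tcp_pos: [0.4675, -0.2493, 0.0642]
orientation: [[-0.275, 0.961, 0.0], [0.961, 0.275, -0.0], [-0.0, 0.0, -1.0]]
ft_force: [-0.1, 0.5, 1.7]
finger_gap: 0.0456
grip_force: 12.0
side red [202.5 270.7] 285 [ 0.4684 -0.2579] -160.11 0.0953
side ptr [154. 311.] 1 [ 0.3766 -0.2753] -164.65 0.1881
top red [364.7 251.7] 13 [ 0.463  -0.2308] -176.8 0.0952
top ptr none
```

```bash
python3 -m inch '[[0.3,[0,0,-0.006],[0,0,0]],[0.3,[0,0,-0.02],[0,0,0]],[0.3,[0,0,-0.04],[0,0,0]],[0.3,[0,0,-0.065],[0,0,0]],[0.3,[0,0,-0.09],[0,0,0]],[0.3,[0,0,-0.115],[0,0,0]],[0.3,[0,0,-0.135],[0,0,0]],[0.3,[0,0,-0.14],[0,0,0]],[0.3,[0,0,-0.14],[0,0,0]]]'; python3 m.py; python3 -c "
from h import *
shifts([[.628,.173,.204],[.628,.173,.04]])"
```

```text
time_s: 11.38
tcp_pos: [0.4676, -0.2494, 0.2052]
orientation: [[-0.275, 0.961, 0.002], [0.961, 0.275, -0.001], [-0.002, 0.001, -1.0]]
ft_force: [-0.7, -0.3, -2.2]
finger_gap: 0.0454
grip_force: 12.0
side red [193.6 209.8] 472 [ 0.4684 -0.1046] 126.56 0.1505
side ptr [156. 311.] 1 [ 0.3801 -0.276 ] -164.16 0.185
top red [366.2 246.7] 332 [ 0.4741 -0.2342] -174.06 0.0843
top ptr [375.7 284.7] 77 [ 0.3766 -0.2772] -164.09 0.1886
tcp [ 0.4669 -0.249   0.2031] yaw y 15.97 f [-0.7 -0.3 -2.1]
[0.3614, 0.271, -0.0007]
[0.3612, 0.2711, 0.1633]
```

```bash
python3 -m inch '[[0.3,[0.01,0.0075,0],[0,0,0]],[0.3,[0.03,0.0225,0],[0,0,0]],[0.3,[0.056,0.042,0],[0,0,0]],[0.3,[0.084,0.063,0],[0,0,0]],[0.3,[0.112,0.084,0],[0,0,0]],[0.3,[0.14,0.105,0],[0,0,0]],[0.3,[0.168,0.126,0],[0,0,0]],[0.3,[0.196,0.147,0],[0,0,0]],[0.3,[0.224,0.168,0],[0,0,0]],[0.3,[0.25,0.188,0],[0,0,0]]]' && python3 -m inch '[[0.3,[0.025,0.0185,0],[0,0,0]],[0.3,[0.05,0.0375,0],[0,0,0]],[0.3,[0.075,0.056,0],[0,0,0]],[0.3,[0.095,0.071,0],[0,0,0]],[0.3,[0.107,0.080,0],[0,0,0]],[0.3,[0.111,0.083,0],[0,0,0]],[0.3,[0.111,0.083,0],[0,0,0]]]'; python3 - <<'E'
from h import *
shifts([[.628,.173,.037]])
c=cams.capture("side");cv2.imwrite("pics/s3.png",c["color"][50:384,90:450,::-1].repeat(2,0)[:600].repeat(2,1))
b=blob(c,red);print(b)
E
```

```text
time_s: 12.32
tcp_pos: [0.5791, 0.0455, 0.2026]
orientation: [[-0.276, 0.961, -0.003], [0.961, 0.276, 0.0], [0.001, -0.002, -1.0]]
ft_force: [0.4, -1.2, -1.2]
finger_gap: 0.0451
grip_force: 12.0
time_s: 12.9
tcp_pos: [0.6282, 0.1731, 0.2029]
orientation: [[-0.276, 0.961, -0.002], [0.961, 0.276, -0.0], [0.0, -0.002, -1.0]]
ft_force: [0.4, -0.4, -1.8]
finger_gap: 0.0456
grip_force: 12.0
tcp [0.6282 0.1731 0.2029] yaw y 16.05 f [ 0.4 -0.4 -1.8]
[-0.0, 0.0001, 0.1659]
(array([203.52422907, 290.31277533]), np.int32(454))
```

View pics/s3.png

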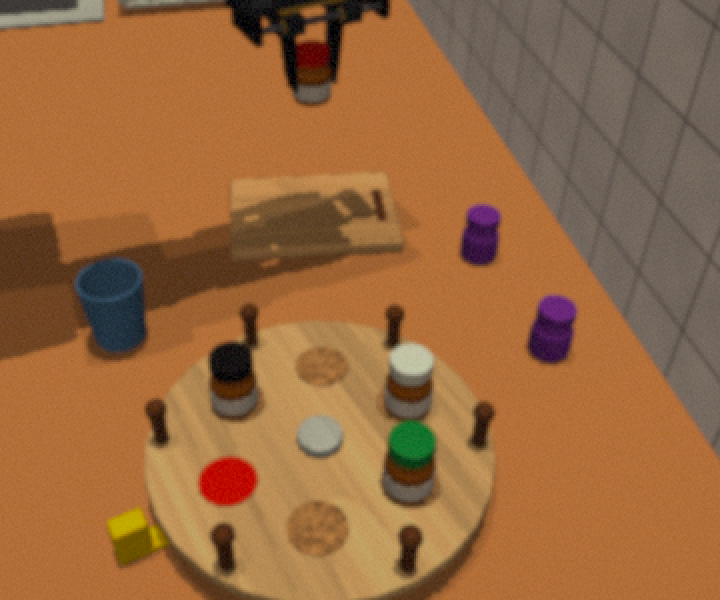

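The jar hangs upright over the board (crop 312,75). The red disc, at (228,480), is still in line with the pointer and the other jars stand. Lowering now.

```bash
python3 -m inch '[[0.3,[0,0,0.02],[0,0,0]],[0.3,[0,0,0.045],[0,0,0]],[0.3,[0,0,0.07],[0,0,0]],[0.3,[0,0,0.095],[0,0,0]],[0.3,[0,0,0.12],[0,0,0]],[0.3,[0,0,0.14],[0,0,0]],[0.3,[0,0,0.153],[0,0,0]],[0.3,[0,0,0.158],[0,0,0]],[0.3,[0,0,0.16],[0,0,0]],[0.3,[0,0,0.16],[0,0,0]]]' && python3 -m inch '[[0.3,[0,0,0.001],[0,0,0]],[0.3,[0,0,0.002],[0,0,0]],[0.3,[0,0,0.003],[0,0,0]],[0.3,[0,0,0.004],[0,0,0]],[0.3,[0,0,0.005],[0,0,0]],[0.3,[0,0,0.005],[0,0,0]]]'
```

```text
time_s: 13.78
tcp_pos: [0.6289, 0.1719, 0.0447]
orientation: [[-0.275, 0.962, 0.001], [0.962, 0.275, 0.0], [-0.0, 0.001, -1.0]]
ft_force: [0.1, -0.4, -2.2]
finger_gap: 0.0459
grip_force: 12.0
time_s: 14.28
tcp_pos: [0.6285, 0.1724, 0.0391]
orientation: [[-0.275, 0.961, -0.0], [0.961, 0.275, 0.0], [0.0, -0.0, -1.0]]
ft_force: [-0.3, -0.5, -1.9]
finger_gap: 0.0456
grip_force: 12.0
```

```bash
python3 -m inch '[[0.3,[0,0,0.0007],[0,0,0]],[0.3,[0,0,0.0014],[0,0,0]],[0.3,[0,0,0.002],[0,0,0]],[0.3,[0,0,0.002],[0,0,0]]]'; python3 -c "
from h import *
shifts([])"
```

```text
time_s: 14.62
tcp_pos: [0.6286, 0.1724, 0.0373]
orientation: [[-0.275, 0.961, 0.0], [0.961, 0.275, 0.0], [0.0, 0.0, -1.0]]
ft_force: [-1.1, 0.3, 1.1]
finger_gap: 0.0457
grip_force: 12.0
tcp [0.6286 0.1724 0.0373] yaw y 15.97 f [-1.1  0.3  1.1]
```

Touchdown: the wrist force swung from -1.9 to +1.1 N. Opening, then lifting straight up.

```bash
python3 -m inch '[[0.5,[0,0,0],[0,0,0]],[0.55,[0,0,0],[0,0,0]],[0.65,[0,0,0],[0,0,0]],[0.8,[0,0,0],[0,0,0]],[1,[0,0,0],[0,0,0]],[1,[0,0,0],[0,0,0]],[1,[0,0,0],[0,0,0]],[1,[0,0,0],[0,0,0]]]' && python3 -m inch '[[1,[0,0,-0.02],[0,0,0]],[1,[0,0,-0.05],[0,0,0]],[1,[0,0,-0.09],[0,0,0]],[1,[0,0,-0.13],[0,0,0]],[1,[0,0,-0.17],[0,0,0]],[1,[0.03,0,-0.19],[0,0,0]],[1,[0.07,0,-0.2],[0,0,0]],[1,[0.11,0,-0.2],[0,0,0]],[1,[0.13,0,-0.2],[0,0,0]],[1,[0.13,0,-0.2],[0,0,0]]]'; python3 - <<'E'
from h import *
c=cams.capture("side");cv2.imwrite("pics/s4.png",c["color"][50:384,90:450,::-1].repeat(2,0)[:600].repeat(2,1))
E
```

```text
time_s: 15.28
tcp_pos: [0.6286, 0.1723, 0.0371]
orientation: [[-0.275, 0.961, 0.0], [0.961, 0.275, 0.0], [0.0, 0.0, -1.0]]
ft_force: [-0.4, 0.4, 0.7]
finger_gap: 0.0868
grip_force: 0.0
time_s: 16.12
tcp_pos: [0.5913, 0.3011, 0.2374]
orientation: [[-0.279, 0.96, 0.0], [0.96, 0.279, 0.001], [0.001, 0.001, -1.0]]
ft_force: [0.8, -0.8, -0.1]
finger_gap: 0.095
grip_force: 0.0
```

View pics/s4.png

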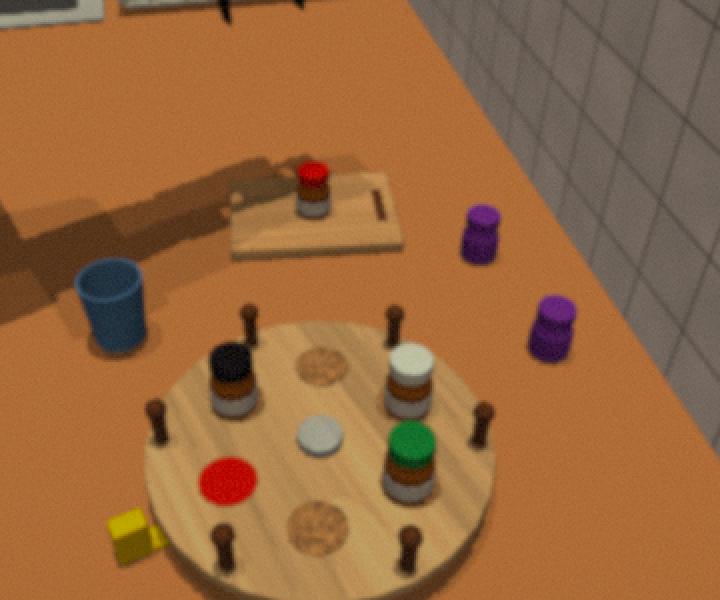

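The red jar stands upright in the middle of the board (crop 313,190). The red disc (228,480) is in line with the pointer, and the other jars and the cup are undisturbed.

```bash
python3 -c "
from station import order
print(order.close_job())"
```

```text
the job is handed in; nothing more can be done
None
```

The carousel is turned so the red place lines up with the pointer, the red-lidded jar stands upright in the middle of the chopping board, and the last picture shows the other jars and the cup in place; the job is handed in at about 16 of the 72 s, though hand-in returned no verdict.

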